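Shut the drawer box and snap its latch

TASK

Push the drawer of the grey box fully shut, and only then push the latch lever on top of the box backwards, away from the drawer front, over its dead point until it snaps down and stays locked. Use the fingertips only as a pusher: nothing has to be gripped, and everything else on and around the box stays where it stands.

Things in the scene. Friction and masses are not known exactly. Their poses are not given: they have to be found in the camera images.
- box: Grey plastic drawer box, 180 mm deep (x), 260 wide (y), 80 high, fixed to the table. Origin at the centre of its underside; -x points out of the front where the drawer slides out, z up. A steel toggle latch sits on its top, 80 mm to +y of the middle (left seen from the robot); its lever turns about a line parallel to y through (-40, +80, +100) mm in this frame.
- drawer (a joint): How far the drawer is out, m: 0 fully shut, grows as it slides out along the box's -x, at most 0.10. Starts 0.03 to 0.06 out, stays where it is left, takes about 2 N to slide. Its front plate is 252 mm wide, spans heights 8 to 72 mm; when shut its face is at x = -102 mm in the box frame.
- drawer_pull (a point): Middle of the outer edge of the drawer's pull, a solid lip 120 mm wide (y), 10 mm thick (z), sticking 15 mm out of the front plate, 46 mm above the table; when shut it is at x = -117 mm, y = 0 in the box frame. Moves with the drawer.
- lever (a joint): Latch lever angle, rad: 0 open (leaning 35 degrees from upright towards the drawer front), 0.61 upright, 1.05 dead point, 1.75 locked at its stop (leaning 65 degrees back). A spring drives it back to 0 below the dead point, on to 1.75 beyond it. It resists with 0.37 N m at 0, falling to nothing at the dead point: about 4 N at the bar, 7 N at 50 mm from the pivot.
- lever_bar (a point): Centre of the black cross bar at the lever's end, 85 mm from the pivot: bar 56 mm long (box y), 14 mm thick; below it a flat steel stem 18 mm wide and 6 mm thick. Moves with the lever; when open it is at about (-89, +80, +170) mm in the box frame, when locked at about (+37, +80, +136) mm.
- hook_end (a point): Root of the down-turned end of the steel hook arm ahead of the lever, 22 mm wide; the end piece is 34 mm long. Moves with the lever: raised while the lever is open (top below 140 mm over the table, reaching to x = -125 mm in the box frame), down over the drawer front when locked.
- bowl_rim (a point): Small glazed ceramic bowl, 90 mm across and 42 mm high, standing on the rear of the box top on the -y side; this point is the centre of its rim.
- cup_rim (a point): Steel coffee cup with a side handle, 72 mm across and 75 mm high, standing on the table beside the box, on either side; this point is the centre of its rim.
- tumbler_rim (a point): Empty clear plastic tumbler, 70 mm across, 105 mm high, standing on the table beside the box, on either side; this point is the centre of its rim.
- tray: Wooden tray of green dominoes, 200 x 150 x 28 mm, on the table to the robot's left; origin at the centre of its underside.
- spoon: Spoon lying on the table to the robot's right.

How it is judged:
By the outcome, as a careful person would: the job done as asked, in the order asked, and still so for the second after the job is handed in, with the robot touching nothing.
It also fails if it takes over 48 s, if anything falls off the work surface, if the arm or the gripper's body presses on something with over 40 N, if the wrist force passes 120 N, or if a joint passes its speed limit or range.

ROBOT

A 6-joint arm with a two-finger parallel gripper is mounted at the origin on the work surface. World frame = base frame: x ahead of the robot, y to its left, z up, the work surface at z = 0. Lengths are in m, angles in rad, forces in N, time in s.
With the tool pointing down it reaches from about 0.35 to 0.775 m from the base axis. Payload 5.5 kg.
Tool frame: the origin (TCP) lies at the very end of the fingers, on their centre line; the grasp point (between the pads) lies env.grasp_offset behind it (env.grasp_offset is the distance from the TCP to the grasp point, in m); x points along the fingers, y is the direction in which the jaws open and shut, and the axes are right-handed (so a half turn about x gives the same grasp; the last joint's range is limited). The gripper opens to 85 mm and grips with 20 to 120 N. Pads are 22 mm wide; open, the fingers measure 114 mm over their backs; the gripper's body (76 mm by 85 mm) begins 54 mm behind the grasp point. The pads swing forward as they close: fully open they stand 13 mm farther back than shut.
Start: joints at [-1.457, 0.313, 0.046, 1.304, 0, 1.431], TCP at [0.144, -0.557, 0.231] pointing down, gripper open.
Joint ranges: [-2.76, 2.76], [-0.86, 1.69], [-1.03, 1.26], [-2.2, 2.34], [-1.47, 1.5], [-3.14, 3.14]. Speed limits (rad/s): [2.57, 2.57, 3.14, 3.14, 3.14, 3.14].

INTERFACE

Orientations are given as a unit quaternion [w, x, y, z].
In Python, from workcell import get_state, viewer, job, env gives the robot as it stands.
- The arm moves only by the tool send_rows, never from a script. Its argument "plan" is a list of rows, each a list of 6 numbers: the shift along the tool's x, y, z in mm, then the turn, a rotation vector about the tool's x, y, z in degrees. A call has exactly 10 rows; each row is the pose to reach, as a shift and turn from the pose commanded when the call began, along the tool's axes at that moment; what a row does not reach only later rows make up. A row lasts 1/8 s, in which the tool goes at most 62.5 mm and 10.7 degrees, less where a joint would pass 70% of its speed; a pose out of reach is approached as far as the arm can. A call with a gripper value outside its range is refused whole. "claw" is the finger opening in mm, from 0 to 85.4, set as the call begins (left out, the last holds). The fingers move at their own pace and stop on an object; "newtons" is the grip in N (left out, the last holds). Time passes only in rows, so rows that repeat a pose let the fingers close, or fill a call up. It gives the time, the measured TCP pose, the force and the opening at its end, in the units of the state.
- get_state(): the state, without advancing time (a new reading comes with each control period).
- viewer.read_camera(name): name is "side" or "top" or "wrist"; returns a dict with "frame" (384x512x3 uint8, blue, green, red), "mtx" (3x3 intrinsics, pixels), "k1" (the pictures are not rectified: a ray, as slopes to the right and down, at radius r is drawn at 1 + k1 r^2 times it, then the intrinsics apply), "rvec" (rotation vector, rad) and "tvec" (3), from world to camera coordinates, as OpenCV has them. Camera axes: x right, y down, z forward; pixel columns grow to the right and rows downward; lengths in m; the calibration is good to about 2 mm. A picture is of the moment at which its call begins. There is no depth.
- job.hand_in(): hands the job in, once; it reports no verdict.
The state is a dict: "clock": time; "joint_pos": joint angles; "qvel": joint speeds; "tau": joint torques, N m; "tcp_pos": TCP position; "orientation": TCP orientation; "wrist_force": force on the tool from outside, world axes, zero at the start; "ft_torque": the same for the moment, N m; "finger_gap": finger opening in m.
Only numpy, scipy, OpenCV 4.12 (cv2) and the standard library are available. Lean on these libraries where they do the work, as an engineer would, in place of code of your own. Each camera call takes 0.05 s, during which the arm holds its last target.

## Working session

There is one attempt and no reset: what is moved stays moved. The work goes in short steps, Python scripts to look and compute and a tool call to move; the robot and the scene stay as the last step left them, time stands still between calls to the robot, and variables do not carry over. Pictures are saved under pics/ and viewed, and the job is handed in when it is done.

Besides the shell and the picture viewer there is one more tool, called by a JSON object that holds its "name" and its "arguments". send_rows: Moves the arm, as the interface text tells. Its arguments: {"type":"object","properties":{"plan":{"type":"array"},"claw":{"type":"number"},"newtons":{"type":"number"}},"required":["plan"]}

```bash
mkdir -p pics; ls
python3 - <<'E'
from workcell import get_state, viewer, job, env
import cv2
s=get_state(); print(s); print(env.grasp_offset)
for n in ["side","top","wrist"]:
    c=viewer.read_camera(n); cv2.imwrite(f"pics/{n}0.png",c["frame"]); print(n,c["mtx"].tolist(),c["k1"],c["rvec"],c["tvec"])
E
```

```text
pics
{'clock': 0.0, 'joint_pos': array([-1.45657902e+00,  3.14006933e-01,  4.49842777e-02,  1.30363356e+00,
       -1.47964042e-05,  1.43120973e+00]), 'qvel': array([-7.51347556e-04, -6.79598448e-04,  2.02426309e-04, -1.75330119e-03,
       -5.66504675e-04, -2.30459753e-05]), 'tau': array([ 1.27100855e-03, -4.80631256e+01,  2.98530722e+01,  1.93957973e-02,
       -1.37752281e-04,  7.73541188e-06]), 'tcp_pos': array([ 0.14430901, -0.55605568,  0.23040735]), 'orientation': array([ 0.08883496,  0.70142356,  0.09015013, -0.70141734]), 'wrist_force': array([-0.81769492, -1.21208946, -0.29029866]), 'ft_torque': array([ 0.01512101, -0.01810374,  0.00279006]), 'finger_gap': 0.08539102974697159}
0.0187
side [[380.1271717630131, 0.0, 253.3279156326853], [0.0, 380.1271717630131, 192.4587794706853], [0.0, 0.0, 1.0]] -0.05196408072956805 [ 0.45894068 -2.65080438  1.25706449] [0.51391978 0.19341093 1.2465433 ]
top [[376.4053576870216, 0.0, 256.5492810487565], [0.0, 376.4053576870216, 195.16104059671878], [0.0, 0.0, 1.0]] 0.03446669853428761 [ 2.19026463 -2.00317088  0.22201977] [-0.04029673  0.56505579  1.11536376]
wrist [[272.07401301443053, 0.0, 256.82731048233484], [0.0, 272.07401301443053, 191.89960045877956], [0.0, 0.0, 1.0]] 0.014273483831607599 [-2.30506783  1.78375434  0.24733396] [-0.5738082  -0.03465785  0.37778828]
```

View pics/top0.png

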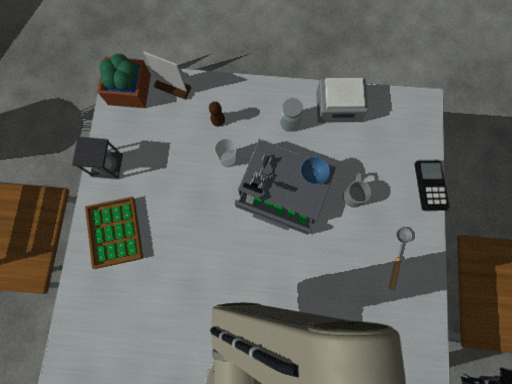

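View pics/side0.png

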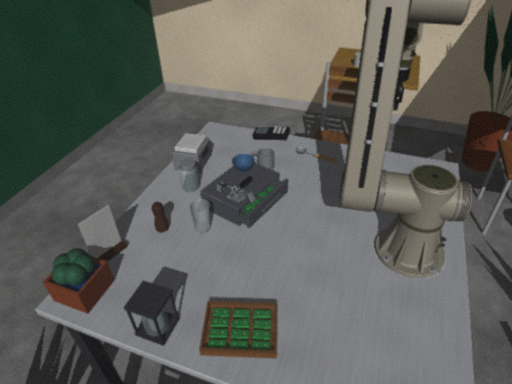

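Run:
```python
import cv2
a=cv2.imread("pics/top0.png")[125:245,205:385]; cv2.imwrite("pics/topc.png",cv2.resize(a,None,fx=4.4,fy=4.4,interpolation=cv2.INTER_CUBIC))
a=cv2.imread("pics/side0.png")[130:240,170:310]; cv2.imwrite("pics/sidec.png",cv2.resize(a,None,fx=5,fy=5,interpolation=cv2.INTER_CUBIC))
```

```text
(no output)
```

View pics/topc.png

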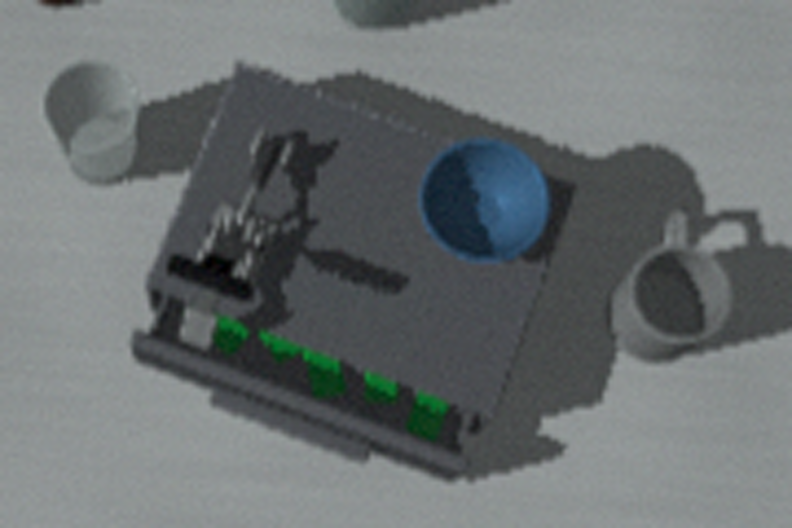

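View pics/sidec.png

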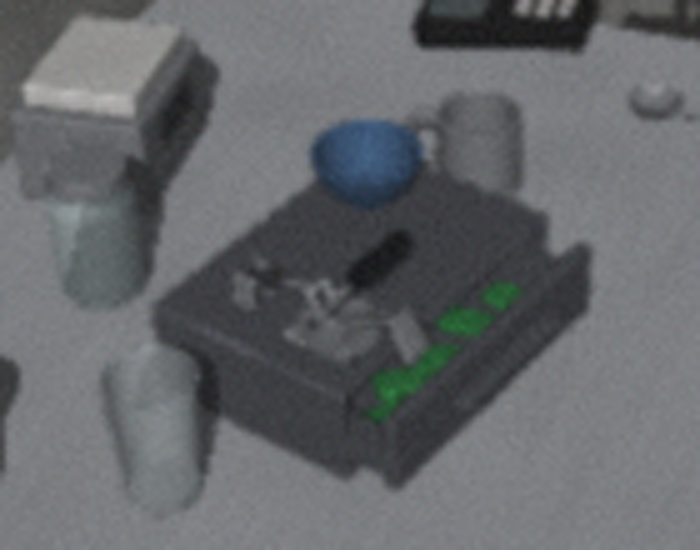

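```bash
cat > h.py <<'E'
import numpy as np, cv2
from workcell import get_state, viewer
from scipy.optimize import least_squares
def cam(n):
    return viewer.read_camera(n)
def proj(c,P):
    D=np.array([c["k1"],0,0,0,0.])
    return cv2.projectPoints(np.array(P,float).reshape(-1,1,3),np.array(c["rvec"]),np.array(c["tvec"]),np.array(c["mtx"]),D)[0].reshape(-1,2)
def ray(c,uv,z):
    D=np.array([c["k1"],0,0,0,0.])
    p=cv2.undistortPoints(np.array(uv,float).reshape(-1,1,2),np.array(c["mtx"]),D).reshape(-1,2)
    R=cv2.Rodrigues(np.array(c["rvec"]))[0]; o=-R.T@np.array(c["tvec"]).ravel()
    d=np.c_[p,np.ones(len(p))]@R
    return o+d*((z-o[2])/d[:,2])[:,None]
def b2w(b,P):
    P=np.atleast_2d(np.array(P,float)); c,s=np.cos(b[2]),np.sin(b[2])
    return np.c_[b[0]+c*P[:,0]-s*P[:,1],b[1]+s*P[:,0]+c*P[:,1],P[:,2]]
E
python3 - <<'E'
from h import *
def cr(p,s,o): return (np.array(p)+.5)/s-.5+np.array(o)
t=cam("top"); sd=cam("side")
tc=cr([(238,65),(575,185),(485,428),(150,285)],4.4,(205,125))
W=ray(t,tc,0.08); print(W.round(4)); print([np.linalg.norm(W[i]-W[(i+1)%4]).round(4) for i in range(4)])
B=[(.09,.13,.08),(.09,-.13,.08),(-.09,-.13,.08),(-.09,.13,.08)]
sc=cr([(158,308),(348,395),(548,215)],5,(170,130))
f=lambda b:np.r_[(proj(t,b2w(b,B))-tc).ravel(),(proj(sd,b2w(b,[B[0],B[3],B[2]]))-sc).ravel()]
r=least_squares(f,[.6,0,-.3],loss='soft_l1'); b=r.x; print(b,f(b).reshape(-1,2).round(1).tolist())
# drawer
pl=cr([(133,335),(460,478)],4.4,(205,125)); w=ray(t,pl,.072)
c,s=np.cos(b[2]),np.sin(b[2])
tob=lambda w:(w[:,:2]-b[:2])@np.array([[c,-s],[s,c]])
print("plate",tob(w))
print("pull",tob(ray(t,cr([(212,400),(368,460)],4.4,(205,125)),.051)))
print("bar ends z.17",tob(ray(t,cr([(172,262),(252,295)],4.4,(205,125)),.170)))
print("bar side",tob(ray(sd,cr([(405,240),(352,285)],5,(170,130)),.170)))
print("bowl",tob(ray(t,cr([(485,200)],4.4,(205,125)),.122)))
print("cup",tob(ray(t,cr([(685,290)],4.4,(205,125)),.075)))
print("tumb",tob(ray(t,cr([(90,105)],4.4,(205,125)),.105)))
np.save("box.npy",b)
E
```

```text
[[ 0.7449  0.0192  0.08  ]
 [ 0.6757 -0.2277  0.08  ]
 [ 0.4955 -0.1737  0.08  ]
 [ 0.5759  0.0665  0.08  ]]
[np.float64(0.2564), np.float64(0.1881), np.float64(0.2532), np.float64(0.1754)]
[ 0.62310573 -0.07940443 -0.2834442 ] [[-0.3, -0.3], [0.5, 0.8], [1.9, -1.4], [-1.4, 0.8], [-0.9, -0.6], [-0.3, 0.7], [1.3, 0.1]]
plate [[-0.12234909  0.12554974]
 [-0.13362025 -0.12237888]]
pull [[-0.14198789  0.0583342 ]
 [-0.14179926 -0.05965475]]
bar ends z.17 [[-0.08529467  0.10712865]
 [-0.08692216  0.05076043]]
bar side [[-0.08826899  0.05614021]
 [-0.0892208   0.11602145]]
bowl [[ 0.04418451 -0.07010668]]
cup [[ 0.04865624 -0.22480739]]
tumb [[0.01442926 0.21166557]]
```

```bash
cat >> h.py <<'E'
from scipy.spatial.transform import Rotation as Ro
b=np.array([0.6231,-0.0794,-0.2834])
def pose():
    s=get_state(); q=s["orientation"]; return s["tcp_pos"],Ro.from_quat([q[1],q[2],q[3],q[0]]),s
def goal(P,flip=1,tilt=0):
    """P box frame -> shift (mm), rotvec(deg) in tool axes. tool x down, tool z along flip*box x"""
    p,R,s=pose(); w=b2w(b,P)[0]
    X=np.array([0,0,-1.]); Z=flip*np.array([np.cos(b[2]),np.sin(b[2]),0]); Y=np.cross(Z,X)
    Rg=Ro.from_matrix(np.c_[X,Y,Z])
    return (R.inv().apply(w-p)*1e3).round(1),(R.inv()*Rg).as_rotvec(degrees=True).round(2)
def where():
    p,R,s=pose(); c,sn=np.cos(b[2]),np.sin(b[2])
    q=np.r_[np.array([[c,sn],[-sn,c]])@(p[:2]-b[:2]),p[2]]
    print("t",s["clock"],"box",(q*1e3).round(1),"F",np.array(s["wrist_force"]).round(1),"gap",s["finger_gap"],"q",s["joint_pos"].round(2))
E
python3 - <<'E'
from h import *
p,R,s=pose(); print(R.as_matrix().round(3)); where()
for f in (1,-1): print(goal((-.2,-.015,.2),f))
E
```

```text
[[-0.     0.251 -0.968]
 [ 0.001 -0.968 -0.251]
 [-1.    -0.001 -0.   ]]
t 0.25 box [-326.3 -591.8  230.9] F [-0.6  0.2  1. ] gap 0.08494713728456384 q [-1.46  0.31  0.05  1.3  -0.    1.43]
(array([  31.3, -430.9, -403.7]), array([-1.4922e+02, -6.0000e-02,  1.0000e-02]))
(array([  31.3, -430.9, -403.7]), array([3.078e+01, 1.000e-02, 5.000e-02]))
```

{"name": "send_rows", "arguments": {"plan": [[0,0,0,4,0,0],[-4,-40,-40,8,0,0],[-6,-80,-80,12,0,0],[-8,-120,-115,16,0,0],[-10,-160,-150,20,0,0],[-10,-200,-190,24,0,0],[-10,-240,-225,28,0,0],[-10,-280,-265,30.8,0,0],[-10,-320,-300,30.8,0,0],[-10,-340,-320,30.8,0,0]], "claw": 0}}

```text
clock: 1.5
tcp_pos: [0.3692, -0.1449, 0.2415]
orientation: [-0.099, 0.7, -0.099, -0.7]
wrist_force: [0.1, -0.2, -0.6]
finger_gap: -0.0
```

Run:
```python
from h import *
p,R,s=pose(); print(R.as_matrix().round(3)); where()
for P in ((-.2,-.015,.15),(-.2,-.015,.032)): print(goal(P,-1))
```

```text
[[ 0.    -0.278 -0.961]
 [-0.    -0.961  0.278]
 [-1.    -0.    -0.   ]]
t 1.5 box [-225.4 -133.9  241.5] F [ 0.1 -0.2 -0.6] gap -3.275852633665956e-05 q [-0.58 -0.04 -0.34  1.27  0.    2.85]
(array([  91.5, -118.8,  -25.6]), array([ 0.12, -0.02,  0.  ]))
(array([ 209.5, -118.8,  -25.6]), array([ 0.12, -0.02,  0.  ]))
```

{"name": "send_rows", "arguments": {"plan": [[10,0,0,-10,0,0],[20,-10,-3,-20,0,0],[30,-25,-6,-30,0,0],[40,-40,-9,-40,0,0],[50,-55,-12,-50,0,0],[60,-70,-15,-60,0,0],[70,-85,-18,-70,0,0],[80,-100,-22,-80,0,0],[90,-119,-25.5,-89.9,0,0],[90,-119,-25.5,-89.9,0,0]]}}

```text
clock: 2.75
tcp_pos: [0.4261, -0.0392, 0.1506]
orientation: [-0.424, -0.566, -0.424, 0.566]
wrist_force: [0.2, -0.3, -0.3]
finger_gap: -0.0002
```

Run:
```python
from h import *
p,R,s=pose(); print(R.as_matrix().round(3)); where()
for n in ("top","side"):
    c=cam(n); cv2.imwrite(f"pics/{n}1.png",c["frame"])
a=cv2.imread("pics/side1.png")[100:250,150:350]; cv2.imwrite("pics/sidec1.png",cv2.resize(a,None,fx=4,fy=4,interpolation=cv2.INTER_CUBIC))
```

```text
[[-0.002  0.96  -0.281]
 [ 0.    -0.281 -0.96 ]
 [-1.    -0.002  0.   ]]
t 2.75 box [-200.3  -16.5  150.6] F [ 0.2 -0.3 -0.3] gap -0.00017396279139385434 q [-0.28  0.08 -0.45  1.04 -0.    1.58]
```

View pics/sidec1.png

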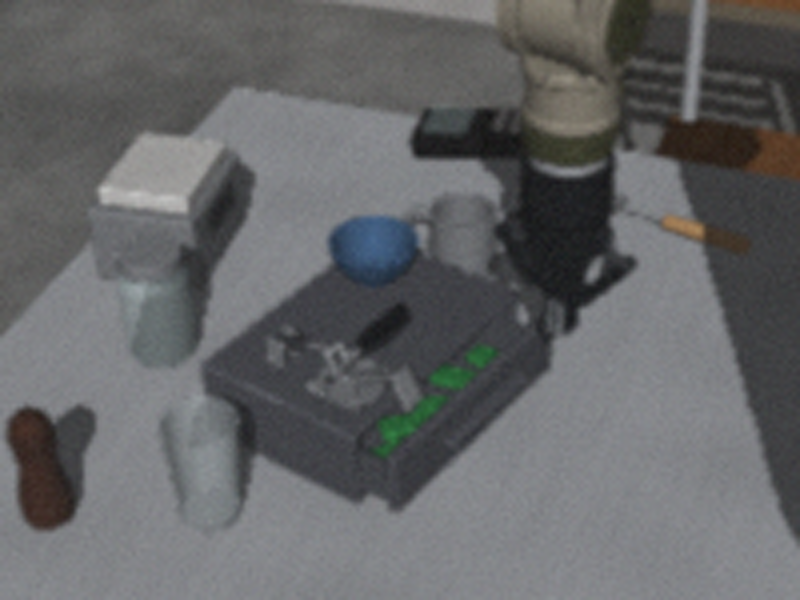

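View pics/top1.png

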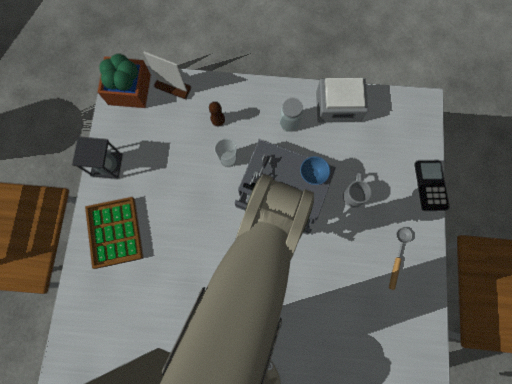

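{"name": "send_rows", "arguments": {"plan": [[40,0,0,0,0,0],[80,0,0,0,0,0],[118,0,0,0,0,0],[118,12,0,0,0,0],[118,24,0,0,0,0],[118,36,0,0,0,0],[118,43,0,0,0,0],[118,50,0,0,0,0],[118,56,0,0,0,0],[118,60,0,0,0,0]]}}

```text
clock: 4.1
tcp_pos: [0.4842, -0.0569, 0.0332]
orientation: [-0.424, -0.566, -0.424, 0.566]
wrist_force: [-1.8, 1.2, 2.3]
finger_gap: 0.0003
```

Run:
```python
from h import *
where()
c=cam("side"); cv2.imwrite("pics/side2.png",c["frame"])
a=c["frame"][130:240,170:310]; cv2.imwrite("pics/sidec2.png",cv2.resize(a,None,fx=5,fy=5,interpolation=cv2.INTER_CUBIC))
```

```text
t 4.1 box [-139.6  -17.3   33.2] F [-1.8  1.2  2.3] gap 0.0003036560007804677 q [-0.28  0.3  -0.49  0.77 -0.    1.57]
```

View pics/sidec2.png

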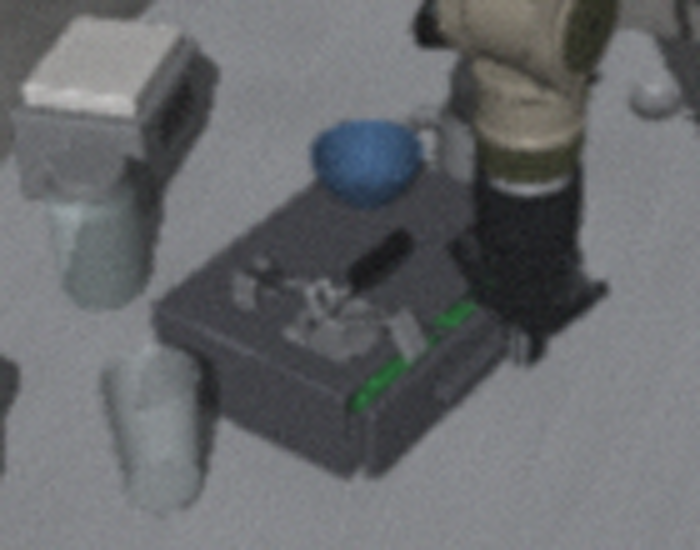

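{"name": "send_rows", "arguments": {"plan": [[0,1,0,0,0,0],[0,2,0,0,0,0],[0,3,0,0,0,0],[0,4,0,0,0,0],[0,5,0,0,0,0],[0,6,0,0,0,0],[0,7,0,0,0,0],[0,7,0,0,0,0],[0,7,0,0,0,0],[0,7,0,0,0,0]]}}

```text
clock: 5.4
tcp_pos: [0.491, -0.059, 0.0333]
orientation: [0.424, 0.566, 0.424, -0.566]
wrist_force: [-1.2, 0.5, -0.1]
finger_gap: 0.0001
```

Run:
```python
from h import *
where()
c=cam("side"); cv2.imwrite("pics/side3.png",c["frame"])
a=c["frame"][130:240,170:310]; cv2.imwrite("pics/sidec3.png",cv2.resize(a,None,fx=5,fy=5,interpolation=cv2.INTER_CUBIC))
```

```text
t 5.4 box [-132.6  -17.4   33.3] F [-1.2  0.5 -0.1] gap 5.630492398038405e-05 q [-0.28  0.31 -0.48  0.78 -0.    1.57]
```

View pics/sidec3.png

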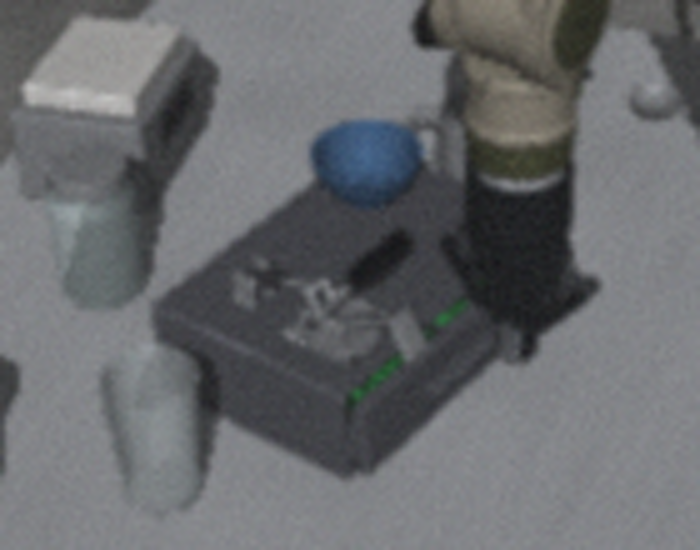

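Still about 5–8 mm open; continue in fine increments.

{"name": "send_rows", "arguments": {"plan": [[0,1,0,0,0,0],[0,2,0,0,0,0],[0,3,0,0,0,0],[0,3.5,0,0,0,0],[0,4,0,0,0,0],[0,4.5,0,0,0,0],[0,5,0,0,0,0],[0,5,0,0,0,0],[0,5,0,0,0,0],[0,5,0,0,0,0]]}}

```text
clock: 6.7
tcp_pos: [0.4955, -0.0603, 0.0332]
orientation: [-0.424, -0.566, -0.424, 0.566]
wrist_force: [-2.3, 1.4, 1.4]
finger_gap: -0.0
```

Run:
```python
from h import *
where()
c=cam("side"); cv2.imwrite("pics/side4.png",c["frame"])
a=c["frame"][130:240,170:310]; cv2.imwrite("pics/sidec4.png",cv2.resize(a,None,fx=5,fy=5,interpolation=cv2.INTER_CUBIC))
```

```text
t 6.7 box [-127.9  -17.4   33.2] F [-2.3  1.4  1.4] gap -4.827619515576651e-05 q [-0.28  0.32 -0.46  0.78 -0.    1.57]
```

View pics/sidec4.png

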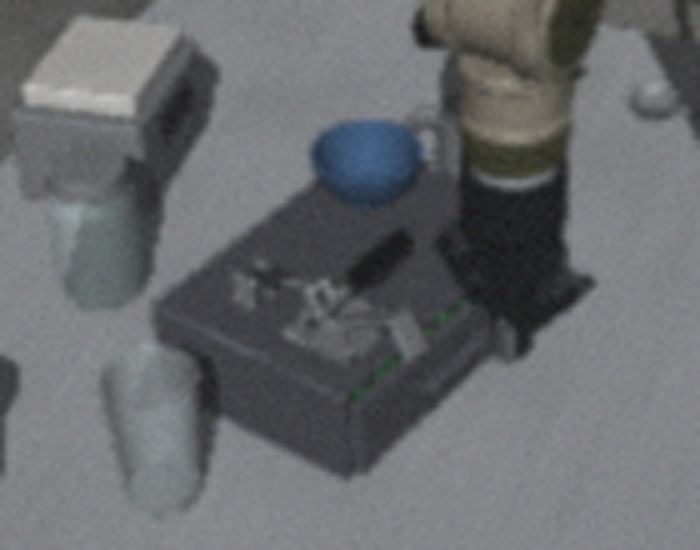

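{"name": "send_rows", "arguments": {"plan": [[0,0.5,0,0,0,0],[0,1,0,0,0,0],[0,1.5,0,0,0,0],[0,2,0,0,0,0],[0,2.5,0,0,0,0],[0,3,0,0,0,0],[0,3.5,0,0,0,0],[0,4,0,0,0,0],[0,4,0,0,0,0],[0,4,0,0,0,0]]}}

```text
clock: 8.0
tcp_pos: [0.4956, -0.0603, 0.0329]
orientation: [-0.422, -0.564, -0.426, 0.568]
wrist_force: [-12.6, 3.1, 9.5]
finger_gap: 0.0001
```

Run:
```python
from h import *
where()
```

```text
t 8.0 box [-127.7  -17.4   32.9] F [-12.6   3.1   9.5] gap 7.457030322862125e-05 q [-0.28  0.33 -0.46  0.79 -0.    1.57]
```

{"name": "send_rows", "arguments": {"plan": [[0,-10,0,0,0,0],[0,-30,0,0,0,0],[0,-45,0,0,0,0],[-50,-45,0,0,0,0],[-100,-45,0,0,0,0],[-140,-45,0,0,0,0],[-140,-45,-35,0,0,0],[-140,-45,-70,0,0,0],[-140,-45,-97,0,0,0],[-140,-45,-97,0,0,0]]}}

```text
clock: 9.25
tcp_pos: [0.4843, 0.0455, 0.1735]
orientation: [0.425, 0.566, 0.424, -0.565]
wrist_force: [-0.4, -0.1, 0.2]
finger_gap: 0.0001
```

Run:
```python
from h import *
where(); p,R,s=pose(); print(R.as_matrix().round(3))
for n in("side","top","wrist"):
  c=cam(n); cv2.imwrite(f"pics/{n}5.png",c["frame"])
  if n=="side":
    a=c["frame"][130:240,170:310]; cv2.imwrite("pics/sidec5.png",cv2.resize(a,None,fx=5,fy=5,interpolation=cv2.INTER_CUBIC))
```

```text
t 9.25 box [-168.2   81.1  173.5] F [-0.4 -0.1  0.2] gap 5.783617656042048e-05 q [-0.07  0.17 -0.29  1.11 -0.    1.78]
[[ 0.002  0.96  -0.279]
 [-0.    -0.279 -0.96 ]
 [-1.     0.002 -0.   ]]
```

View pics/sidec5.png

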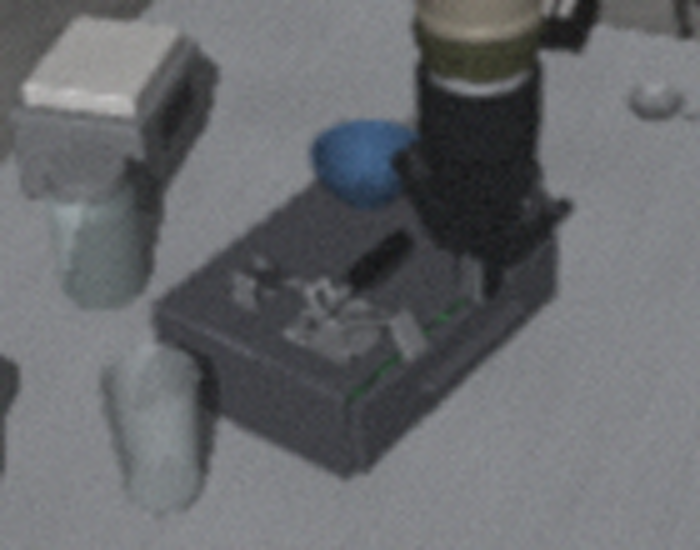

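View pics/wrist5.png

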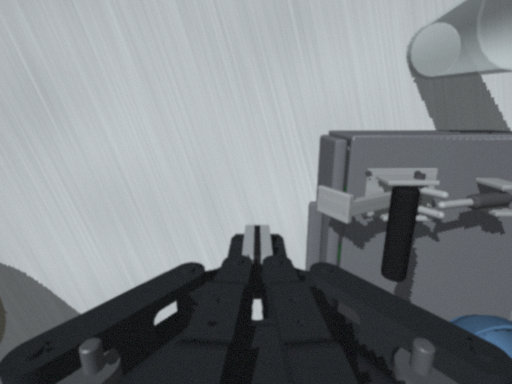

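```bash
python3 - <<'E'
import cv2
a=cv2.imread("pics/wrist5.png")[120:290,295:455]; cv2.imwrite("pics/wc5.png",cv2.resize(a,None,fx=4.5,fy=4.5,interpolation=cv2.INTER_CUBIC)[:,:])
E
sed -i 's/^$//' h.py
```

```text
(no output)
```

View pics/wc5.png

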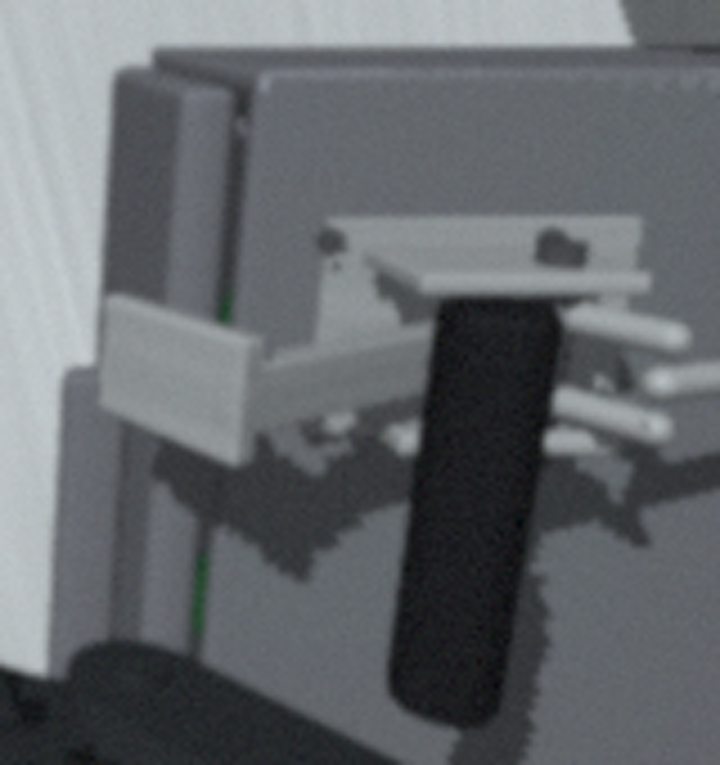

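Run:
```python
from h import *
c=cam("wrist")
cr=lambda p:(np.array(p)+.5)/4.5-.5+np.array((295,120))
C,S=np.cos(b[2]),np.sin(b[2])
tob=lambda w:((w[:,:2]-b[:2])@np.array([[C,-S],[S,C]])*1e3).round(1).tolist()
print("plate outer",tob(ray(c,cr([(178,95),(140,600)]),.072)))
print("plate inner",tob(ray(c,cr([(230,97),(190,600)]),.072)))
print("boxtop",tob(ray(c,cr([(260,80),(208,600)]),.08)))
print("pull",tob(ray(c,cr([(62,400),(50,640)]),.051)))
for z in (.165,.170): print("bar",z,tob(ray(c,cr([(500,310),(445,700)]),z)))
```

```text
plate outer [[-100.2, 126.5], [-100.4, 16.8]]
plate inner [[-90.0, 126.1], [-89.4, 16.8]]
boxtop [[-87.3, 130.0], [-88.2, 21.1]]
pull [[-115.6, 56.0], [-115.6, -5.3]]
bar 0.165 [[-83.6, 107.9], [-83.1, 51.8]]
bar 0.17 [[-86.4, 109.3], [-86.0, 55.0]]
```

{"name": "send_rows", "arguments": {"plan": [[9,5,0,0,0,0],[18,20,0,0,0,0],[18,40,0,0,0,0],[18,52,0,0,0,0],[18,60,0,0,0,0],[18,66,0,0,0,0],[18,72,0,0,0,0],[18,78,0,0,0,0],[18,84,0,0,0,0],[18,90,0,0,0,0]]}}

```text
clock: 10.7
tcp_pos: [0.5679, 0.0197, 0.1555]
orientation: [-0.423, -0.565, -0.425, 0.567]
wrist_force: [-6.4, 2.0, 4.9]
finger_gap: -0.0001
```

Run:
```python
from h import *
where()
for n in("side","wrist"):
  c=cam(n); cv2.imwrite(f"pics/{n}6.png",c["frame"])
  if n=="side":
    a=c["frame"][130:240,170:310]; cv2.imwrite("pics/sidec6.png",cv2.resize(a,None,fx=5,fy=5,interpolation=cv2.INTER_CUBIC))
```

```text
t 10.7 box [-80.7  79.7 155.5] F [-6.4  2.   4.9] gap -6.227616320643427e-05 q [-0.11  0.34 -0.11  1.13  0.    1.75]
```

View pics/sidec6.png

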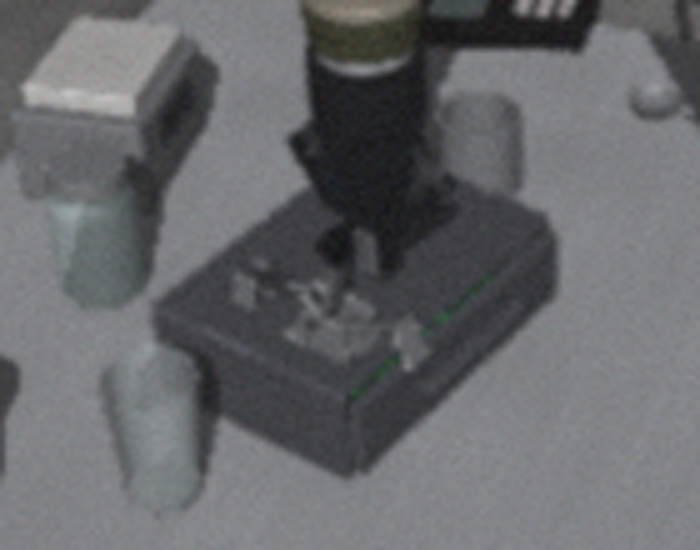

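View pics/wrist6.png

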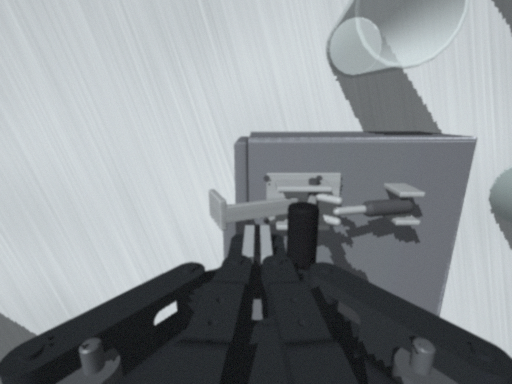

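{"name": "send_rows", "arguments": {"plan": [[-1,6,0,0,0,0],[-2,12,0,0,0,0],[-3,18,0,0,0,0],[-4,24,0,0,0,0],[-5,30,0,0,0,0],[-5,36,0,0,0,0],[-5,42,0,0,0,0],[-5,48,0,0,0,0],[-5,54,0,0,0,0],[-5,60,0,0,0,0]]}}

```text
clock: 12.05
tcp_pos: [0.6286, 0.0017, 0.1607]
orientation: [0.424, 0.566, 0.423, -0.566]
wrist_force: [-0.4, -0.1, 0.4]
finger_gap: 0.0003
```

Run:
```python
from h import *
where()
for n in("side","wrist"):
  c=cam(n); cv2.imwrite(f"pics/{n}7.png",c["frame"])
  if n=="side":
    a=c["frame"][130:240,170:310]; cv2.imwrite("pics/sidec7.png",cv2.resize(a,None,fx=5,fy=5,interpolation=cv2.INTER_CUBIC))
```

```text
t 12.05 box [-17.4  79.4 160.7] F [-0.4 -0.1  0.4] gap 0.0002636662634096082 q [-0.12  0.44  0.06  1.19 -0.    1.73]
```

View pics/wrist7.png

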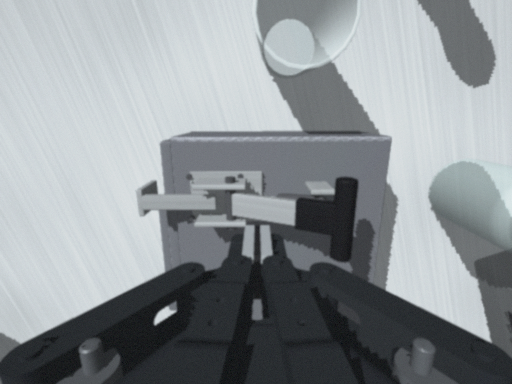

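View pics/sidec7.png

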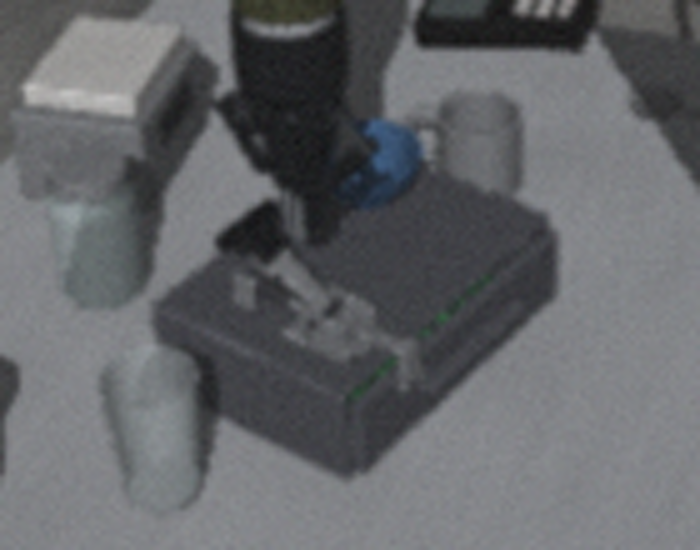

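{"name": "send_rows", "arguments": {"plan": [[-15,0,0,0,0,0],[-40,-5,0,0,0,0],[-70,-20,0,0,0,0],[-90,-50,0,0,0,0],[-90,-90,20,0,0,0],[-90,-130,45,0,0,0],[-90,-165,70,0,0,0],[-90,-180,90,0,0,0],[-90,-180,90,0,0,0],[-90,-180,90,0,0,0]]}}

```text
clock: 13.4
tcp_pos: [0.4304, -0.0336, 0.2512]
orientation: [0.424, 0.567, 0.423, -0.566]
wrist_force: [0.7, 0.3, 0.1]
finger_gap: -0.0004
```

Run:
```python
from h import *
where()
for n in("side","top","wrist"):
  c=cam(n); cv2.imwrite(f"pics/{n}8.png",c["frame"])
  if n=="side":
    a=c["frame"][130:240,170:310]; cv2.imwrite("pics/sidec8.png",cv2.resize(a,None,fx=5,fy=5,interpolation=cv2.INTER_CUBIC))
    print("bar locked px in crop",((proj(c,b2w(b,[(.037,.052,.136),(.037,.108,.136)]))-[170,130])*5).round())
```

```text
t 13.4 box [-197.9   -9.9  251.2] F [0.7 0.3 0.1] gap -0.0004003238307684889 q [-0.26  0.03 -0.25  1.29  0.    1.59]
bar locked px in crop [[270. 214.]
 [219. 252.]]
```

View pics/sidec8.png

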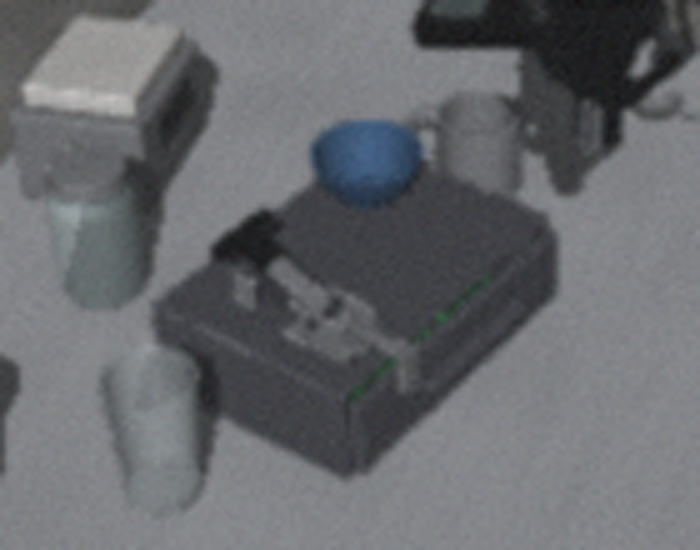

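View pics/wrist8.png

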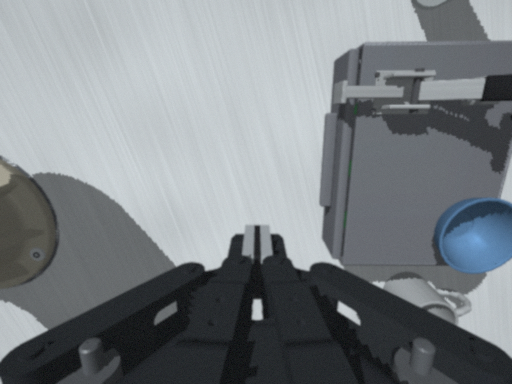

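View pics/top8.png

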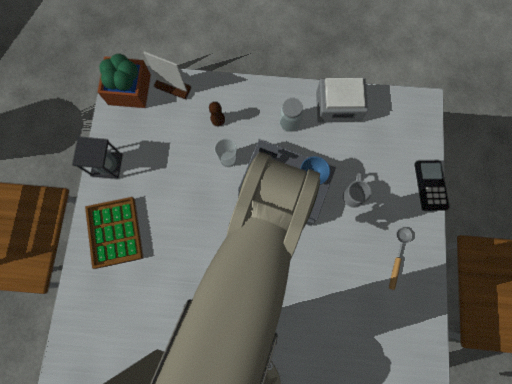

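The bar appears in the side crop at about (215–285, 210–265), where the locked position should project (219–270, 214–252). The hook is down over the drawer front, the drawer is shut, and the bowl, cup and tumbler haven't moved. The robot is clear.

```bash
python3 -c "
from workcell import job
print(job.hand_in())"
```

```text
the job is handed in; nothing more can be done
None
```

The drawer is shut and the latch lever is locked. I handed the job in at about 13.5 s, and it gave no verdict. I pushed the drawer in with the closed fingertips on its pull, then pushed the lever bar back over the dead point. It snapped down on its own, and I moved the arm clear.

**Drawer:** it stopped moving under about 13 N, far above the 2 N it takes to slide. From the wrist camera, the front plate measured at x ≈ −100 mm and the pull at −116 mm, against −102 and −117 expected when shut. The box edge was off by the same 2 mm, so this matches fully shut. A thin green line still shows between the plate and the box, which I take to be the normal gap of about 2 mm.

**Lever:** in the last side picture the bar is where the locked position should appear, and the hook is down over the drawer front.

**Everything else:** the bowl, cup, tumbler, tray and spoon look unmoved in the last pictures; I compared them by eye only. The wrist force was about 13 N at most in the readings after each move, and about zero at the end with nothing touched. No check failed.

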